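Clamp a shelf-label holder on the pressing jig

TASK

Hang the larger of the two white label holders from the stock rail astride the middle of the pressing jig's bar, long plate towards the clamp, and let go of it. Then pump the clamp's trigger, never pushing its rod or pad yourself, until the sprung pad presses the plate against the bar with a gentle 10 N or so (spring about half squeezed, never near its end, which would crush the holder). Finish while still holding the trigger pressed down so that the clamp keeps gripping, and leave everything else on the bench alone.

Things in the scene. Friction and masses are not known exactly. Their poses are not given: they have to be found in the camera images.
- jig: Fixed jig, plywood base 200 x 310 x 14 mm. Origin on the bench; +y is the clamp's pressing direction, x runs along the bar. Square aluminium bar 20 x 20 mm, centre at y 115, z 100 mm, 148 mm clear between its end posts. On the -y side the clamp: steel rod along y at x 0, z 100 mm in a grey housing (48 mm wide, y -92 to -8 mm, highest z 175 mm at y -55), rubber pad in front, trigger on top.
- bar_mid (a point): Middle of the jig bar's top face (z = 110 mm), axes as the jig's: the middle of the saddle's ceiling comes to rest here.
- holder_tab (a point): Larger label holder, white plastic, about 100 g: an upside-down U (saddle) with a grip tab on top; this point is the tab's centre. Tab 36 mm wide (x), 10 mm thick (y), 34 mm high, pinched across its thickness from above; below it a 6 mm bridge. Axes: x along the bar it hangs on, z up, -y the long plate's side. On the stock rail the plate faces the rail's -y.
- holder_seat (a point): Middle of the larger holder's saddle ceiling, the face that rests on a bar, 23 mm below holder_tab, same axes. Saddle 70 mm wide (x), 38 mm across (y), slot 28 mm wide between two 5 mm legs; long plate (-y side) reaches 80 mm, short leg (+y) 36 mm below the ceiling.
- plate_front (a point): On the front (-y) face of the larger holder's long plate, 10 mm below the ceiling, 19 mm from the saddle's middle: where the pad presses.
- stock: Stock rail fixed to the bench: 20 x 20 mm bar, 230 mm long along its x, top at z = 110 mm. The two holders hang on it about 50 mm either side of its middle, in either order.
- spare: The smaller label holder on the stock rail (saddle 46 mm wide, plate 46 mm long, same tab); origin at the middle of its saddle's ceiling. Leave it alone.
- trigger_pad (a point): Middle of the top face of the black trigger paddle (36 mm in the jig's x, 46 mm long), where to press from above; it moves with the paddle. The paddle is a lever reaching 72 mm to the rear (-y) of its pivot at y -55, z 165 mm of the jig. At rest it slopes up 0.22 rad to the rear; it goes about 32 mm down to its stop; a spring raises it again.
- trigger (a joint): Trigger angle, rad: 0 at rest (up), 0.45 at its lower stop. Pressed, its pawl catches the rod's teeth (6 mm apart) and drives the rod about 0.6 mm per mm of paddle travel; a full press gains about 12 mm (two teeth). On the way up the rod stays (a brake holds up to about 9 N). Pressing takes about 8 N, about 13 N when the pad presses with 10 N.
- rod (a joint): How far the clamp rod is forward, m: 0 fully back, 0.092 at its stop; starts at 0 to 0.035. The pad's face is at y = 35 mm + rod - pad of the jig. With the holder pushed against the bar its plate's front face is at y = 100 mm.
- pad (a joint): How far the sprung pad is pushed back on the rod, m: 0 free, 0.020 at its end. It pushes with about 1 N plus 1 N per mm.
- pad_face (a point): Centre of the rubber pad's face (36 mm wide, 30 mm high), axes as the jig's, facing +y.
- tape_roll: Bystander: cardboard tape roll, 90 mm across, 24 mm high, origin under its centre.
- gel: Bystander: clear bottle with a blue cap, 60 mm across, 130 mm high, origin under its centre.
- glove_box: Bystander: white carton 120 x 230 x 70 mm, origin under its centre.
- vial_box: Bystander: brown carton 60 x 90 x 50 mm, origin under its centre.
- driver: Bystander: screwdriver with a black handle, lying on the bench.
- jar: Bystander: white jar, 56 mm across, 70 mm high, origin under its centre.
Mind the look-alikes: they are no part of the job. Leave any orange or purple look-alike of the part that bears holder_tab alone.

How it is judged:
On the way, in this order (a step that is already met when the one before it is completed fails the run):
1. the larger holder hangs astride the middle of the jig's bar, long plate towards the clamp, released, before the pad presses it (x of holder_seat in the frame of bar_mid between -0.02 and 0.02 m and y of holder_seat in the frame of bar_mid between -0.008 and 0.008 m and z of holder_seat in the frame of bar_mid between -0.004 and 0.005 m and angle between holder_seat's own z axis and vertical below 0.12 rad and angle between the x axis of holder_seat and the x axis of bar_mid, either way round below 0.15 rad and z of holder_tab in the frame of bar_mid above 0.015 m and contact force between the fingers and holder below 0.1 N and y of plate_front in the frame of bar_mid below -0.008 m and contact force between pad and holder below 0.5 N and value of joint rod below 0.06 m), for 0.3 s.
2. the pad has met the plate (contact force between pad and holder above 1.5 N), for 0.1 s.
At the end, for the whole second after the job is handed in: The larger holder sits astride the jig bar within 20 mm of its middle, square (0.12 rad tilt, 0.15 rad yaw), long plate to the clamp, untouched by the fingers; the pad presses it with 4 to 15 N; the fingers still hold the trigger over 0.04 rad down (x of holder_seat in the frame of bar_mid between -0.02 and 0.02 m and y of holder_seat in the frame of bar_mid between -0.008 and 0.008 m and z of holder_seat in the frame of bar_mid between -0.004 and 0.005 m and angle between holder_seat's own z axis and vertical below 0.12 rad and angle between the x axis of holder_seat and the x axis of bar_mid, either way round below 0.15 rad and z of holder_tab in the frame of bar_mid above 0.015 m and contact force between the fingers and holder below 0.1 N and y of plate_front in the frame of bar_mid below -0.008 m and contact force between pad and holder between 4 and 15 N and contact force between the fingers and trigger above 1.5 N and value of joint trigger above 0.04 rad and linear speed of holder below 0.02 m/s); the arm keeps its last pose, push and grip.
It fails at once if the pad presses the holder with more than 20 N (crushed) (contact force between pad and holder above 20 N).
It fails at once if the rod or pad is pushed directly by the robot (contact force between any of the fingers, the arm and rod above 1 N).
It fails at once if another thing on the bench is moved by more than 30 mm (distance of any of spare, tape_roll, gel, glove_box, vial_box, driver, jar from where it was at the start of the episode above 0.03 m).
It also fails if it takes over 72 s, if anything falls off the work surface, if the arm or the gripper's body presses on something with over 40 N, if the wrist force passes 120 N, or if a joint passes its speed limit or range.

ROBOT

A 7-joint arm with a two-finger parallel gripper is mounted at the origin on the work surface. World frame = base frame: x ahead of the robot, y to its left, z up, the work surface at z = 0. Lengths are in m, angles in rad, forces in N, time in s.
With the tool pointing down it reaches from about 0.4 to 0.85 m from the base axis. Payload 4.5 kg.
Tool frame: the origin (TCP) lies at the very end of the fingers, on their centre line; the grasp point (between the pads) lies 19 mm behind it (ctrl.hold_point_z is the distance from the TCP to the grasp point, in m); z points along the fingers, y is the line along which they close (so a half turn about z gives the same grasp; the last joint's range is limited). The gripper opens to 85 mm and grips with 20 to 120 N. Pads are 22 mm wide; open, the fingers measure 114 mm over their backs; the gripper's body (76 mm by 85 mm) begins 54 mm behind the grasp point. The pads swing forward as they close: fully open they stand 13 mm farther back than shut.
Start: joints at [1.136, 0.689, -0.195, 1.565, 0.157, 0.902, -0.215], TCP at [0.282, -0.558, 0.231] pointing down, gripper open.
Joint ranges: [-3.01, 3.01], [-0.46, 2.08], [-1.47, 1.51], [0.13, 2.56], [-1, 4.14], [0.04, 2.09], [-2.66, 2.66]. Speed limits (rad/s): [2.57, 2.57, 3.14, 3.14, 3.14, 3.14, 3.14].

INTERFACE

Orientations are given as a unit quaternion [w, x, y, z].
In Python, from plant import ctrl gives the robot as it stands.
- The arm moves only by the tool apply_moves, never from a script. Its argument "targets" is a list of rows, each an object with "translation": the shift along the world's x, y, z in cm, a list of three; "yaw": the turn about the world's z in rad; "gripper": the opening, from 0 (shut) to 1 (fully open). In form: [{"translation": [x, y, z], "yaw": yaw, "gripper": gripper}, ...]. A call has exactly 10 rows; each row is the pose to reach, as a shift and turn from the pose commanded when the call began; what a row does not reach only later rows make up. A row lasts 1/12 s, in which the tool goes at most 41.7 mm and 7.16 degrees, less where a joint would pass 70% of its speed; a pose out of reach is approached as far as the arm can. A call with a gripper value outside its range is refused whole. The fingers move at their own pace and stop on an object; "newtons" is the grip in N (left out, the last holds). Time passes only in rows, so rows that repeat a pose let the fingers close, or fill a call up. It gives the time, the measured TCP pose, the force, the opening and the grip force at its end, in the units of the state.
- ctrl.state(): the state, without advancing time (a new reading comes with each control period).
- ctrl.get_image(name): name is "scene" or "top"; returns a dict with "pixels" (420x560x3 uint8, blue, green, red), "camera_matrix" (3x3 intrinsics, pixels), "D" ([k1, k2, p1, p2, k3] as OpenCV has them; the pictures are not rectified), "xyz" and "rotation" of the camera in the world. Camera axes: x right, y down, z forward; pixel columns grow to the right and rows downward; lengths in m; the calibration is good to about 2 mm. A picture is of the moment at which its call begins. There is no depth.
- ctrl.sign_off(): hands the job in; it is judged then, once.
The state is a dict: "clock": time; "q": joint angles; "joint_vel": joint speeds; "effort": joint torques, N m; "eef_pos": TCP position; "tcp_rot": TCP orientation; "ft_force": force on the tool from outside, world axes, zero at the start; "torque": the same for the moment, N m; "width": opening from 0.0 (shut) to 1.0 (fully open); "finger_force": force on a finger pad.
Only numpy, scipy, OpenCV 4.12 (cv2) and the standard library are available. Lean on these libraries where they do the work, as an engineer would, in place of code of your own. Each camera call takes 0.05 s, during which the arm holds its last target. There are 200 camera calls.

## Working session

There is one attempt and no reset: what is moved stays moved. The work goes in short steps, Python scripts to look and compute and a tool call to move; the robot and the scene stay as the last step left them, time stands still between calls to the robot, and variables do not carry over. Pictures are saved under pics/ and viewed, at most 13 in all, crops included, and the job is handed in when it is done.

Besides the shell and the picture viewer there is one more tool, called after ">>>" as name(argument=value, ...), one argument or row to a line, values as JSON. apply_moves: Moves the arm, as the interface text tells. Its arguments: {"type":"object","properties":{"targets":{"type":"array","items":{"type":"object","properties":{"translation":{"type":"array","items":{"type":"number"}},"yaw":{"type":"number"},"gripper":{"type":"number"}}}},"newtons":{"type":"number"}},"required":["targets"]}

```bash
mkdir -p pics
cat > h.py <<'E'
import numpy as np, cv2
from plant import ctrl
def snap(n,f):
    im=ctrl.get_image(n); cv2.imwrite('pics/'+f,im['pixels']); 
    import pickle; pickle.dump(im,open('pics/'+f+'.pkl','wb')); return im
def load(f):
    import pickle; return pickle.load(open('pics/'+f+'.pkl','rb'))
def R(im):
    r=np.array(im['rotation'],float)
    if r.shape==(3,3): return r
    from scipy.spatial.transform import Rotation as T
    return T.from_quat([*r[1:],r[0]]).as_matrix()
def world(im,uv,z):
    p=cv2.undistortPoints(np.array([[uv]],float),np.array(im['camera_matrix']),np.array(im['D']))[0,0]
    d=R(im)@np.array([p[0],p[1],1]); c=np.array(im['xyz']); return c+d*(z-c[2])/d[2]
def pix(im,P):
    r=R(im).T; t=-r@np.array(im['xyz'])
    return cv2.projectPoints(np.array(P,float).reshape(-1,1,3),cv2.Rodrigues(r)[0],t,np.array(im['camera_matrix']),np.array(im['D']))[0][:,0]
E
python3 - <<'E'
from h import *
a=snap('scene','s0.png');b=snap('top','t0.png')
for i in(a,b): print(i['xyz'],i['rotation'],i['camera_matrix'])
s=ctrl.state();print(s)
E
```

```text
[1.69711099 0.68021201 1.05934108] [-0.23216075  0.44769386  0.76896137 -0.39289948] [[510.82079479   0.         278.95388955]
 [  0.         510.82079479 203.58232597]
 [  0.           0.           1.        ]]
[0.37936534 0.03087965 1.16978199] [ 0.04384655 -0.70477042  0.70548505 -0.06055557] [[425.06198147   0.         278.36034457]
 [  0.         425.06198147 209.10970996]
 [  0.           0.           1.        ]]
{'clock': 0.1, 'q': array([ 1.13578368,  0.6898883 , -0.19454608,  1.56622784,  0.15728338,
        0.90249328, -0.21512457]), 'joint_vel': array([ 0.00032144, -0.0012445 , -0.00129447, -0.001285  , -0.00025997,
       -0.00037351,  0.00113401]), 'effort': array([-2.59613997e-03, -5.40594864e+01, -1.27075307e+00, -1.58984345e+01,
        9.50053363e-03,  4.41021301e-03, -3.91258857e-05]), 'eef_pos': array([ 0.28211055, -0.55706595,  0.23057551]), 'tcp_rot': array([-7.79444176e-04,  9.72645113e-01,  2.32294691e-01, -2.32106319e-04]), 'ft_force': array([-0.47716799, -0.24831446,  0.0065971 ]), 'torque': array([-0.06908231,  0.01711907,  0.03432965]), 'finger_force': 0.0, 'width': 0.9993424004218461}
```

View pics/s0.png

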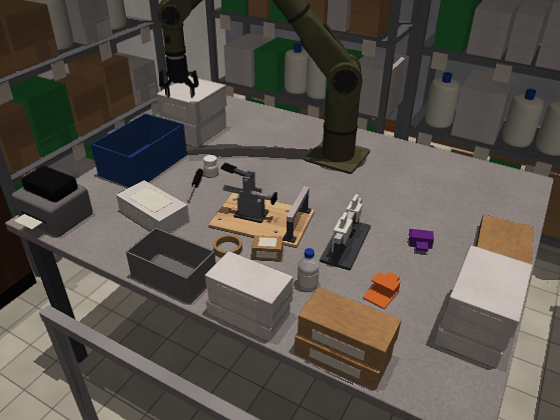

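View pics/t0.png

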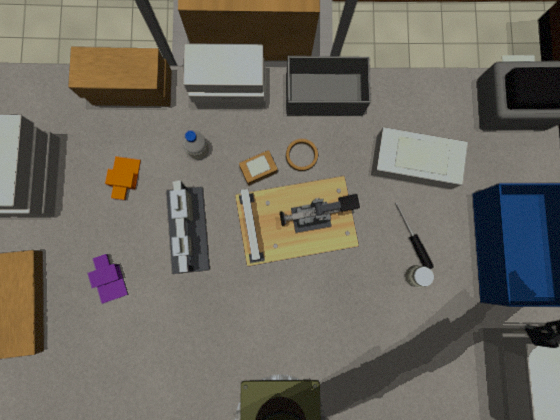

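The scene holds two white holders on the stock rail, at top pixels (180,205) and (181,245). The look-alikes are orange at (123,178) and purple at (107,280). The jig is at (297,221), with its bar at (249,225), its clamp at (310,214) and the trigger at (348,203). I'll check the choice in a close crop.

Run:
```python
from h import *
a=load('s0.png')['pixels'];b=load('t0.png')['pixels']
cv2.imwrite('pics/c1.png',cv2.resize(b[170:280,160:365],(0,0),fx=3.9,fy=3.9,interpolation=cv2.INTER_CUBIC))
cv2.imwrite('pics/c2.png',cv2.resize(a[155:270,205:375],(0,0),fx=4.7,fy=4.7,interpolation=cv2.INTER_CUBIC))
```

```text
(no output)
```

View pics/c1.png

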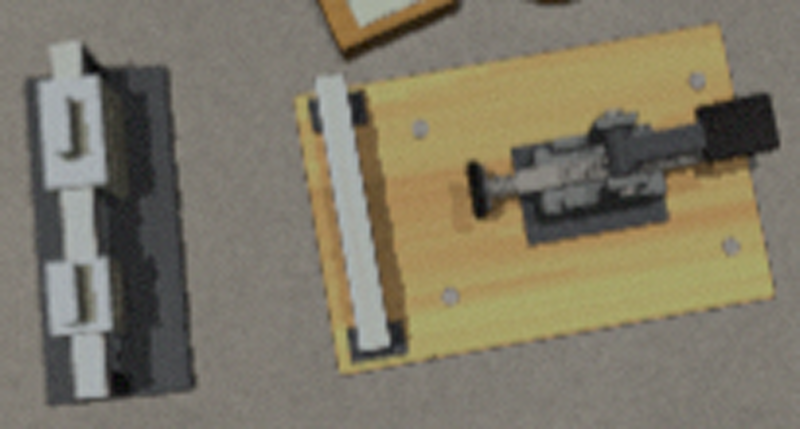

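View pics/c2.png

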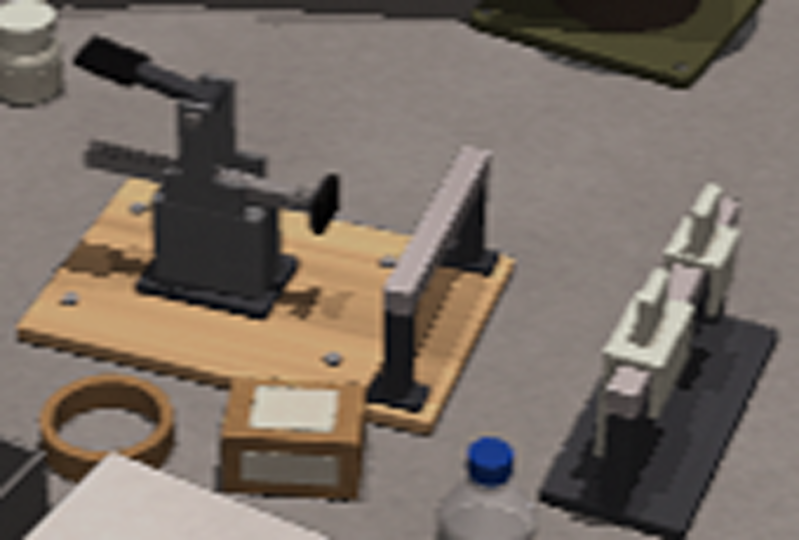

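The larger holder is the far one: crop 1 shows its saddle centre at (73,134), against (80,296) for the small one. In crop 2 its long plate hangs on the left side, around (603,400), which is the clamp side. Next I'll compute the poses.

```bash
cat >> h.py <<'E'
def c1(u,v): return ((u+.5)/3.9-.5+160,(v+.5)/3.9-.5+170)
def c2(u,v): return ((u+.5)/4.7-.5+205,(v+.5)/4.7-.5+155)
E
python3 - <<'E'
from h import *
np.set_printoptions(precision=4,suppress=True)
t=load('t0.png');s=load('s0.png')
W=lambda u,v,z:world(t,c1(u,v),z)
base=[W(*p,.014) for p in((297,97),(718,25),(775,297),(342,373))]
print('base',np.array(base),np.mean(base,0),[np.linalg.norm(base[i]-base[i-1]) for i in range(4)])
b0,b1=W(331,77,.11),W(374,347,.11);print('bar',b0,b1,(b0+b1)/2,np.linalg.norm(b0-b1))
d=b0-b1;print('yaw bar dir',np.arctan2(d[1],d[0]))
e=(base[1]+base[2]-base[0]-base[3]);print('base -y dir',np.arctan2(e[1],e[0]))
sad=[W(*p,.116) for p in((40,80),(100,78),(107,187),(48,190))]
print('saddle',np.array(sad),np.mean(sad,0),[np.linalg.norm(sad[i]-sad[i-1]) for i in range(4)])
r0,r1=W(67,43,.11),W(90,397,.11);d=r0-r1;print('rail',r0,r1,(r0+r1)/2,np.linalg.norm(d),np.arctan2(d[1],d[0]))
print('tabtop',W(72,128,.15))
print('pad',W(475,190,.115),'paddle ctr',W(738,127,.183))
# test plate side in scene
c=np.mean(sad,0);x=np.array([np.cos(np.arctan2(d[1],d[0])),np.sin(np.arctan2(d[1],d[0])),0]);y=np.array([-x[1],x[0],0])
for sg in(1,-1):
  for L in(.036,.080):
    P=[c+.035*k*x+sg*.019*y for k in(1,-1)]; P=[np.array([p[0],p[1],.11-L]) for p in P]
    q=pix(s,P);print(sg,L,(q+.5-[205,155])*4.7)
E
```

```text
base [[ 0.5921  0.1205  0.014 ]
 [ 0.6448 -0.1794  0.014 ]
 [ 0.4507 -0.2143  0.014 ]
 [ 0.3987  0.0872  0.014 ]] [ 0.5216 -0.0465  0.014 ] [np.float64(0.19626214561410532), np.float64(0.3045113829202975), np.float64(0.19728018199018732), np.float64(0.3059292589935347)]
bar [0.5876 0.0912 0.11  ] [0.4133 0.0624 0.11  ] [0.5005 0.0768 0.11  ] 0.17668142601713963
yaw bar dir 0.16384389152601744
base -y dir -1.3982987023915594
saddle [[0.584  0.277  0.116 ]
 [0.5854 0.2389 0.116 ]
 [0.5148 0.2325 0.116 ]
 [0.5129 0.2696 0.116 ]] [0.5493 0.2545 0.116 ] [np.float64(0.07151107823878049), np.float64(0.03813600795850069), np.float64(0.07090757018818235), np.float64(0.037161145891941354)]
rail [0.6096 0.262  0.11  ] [0.3828 0.2402 0.11  ] [0.4962 0.2511 0.11  ] 0.22792401051336658 0.09561222456639244
tabtop [0.5473 0.2485 0.15  ]
pad [ 0.5131 -0.0019  0.115 ] paddle ctr [ 0.5429 -0.1592  0.183 ]
1 0.036 [[650.6285 417.6744]
 [683.9231 354.9148]]
1 0.08 [[645.2525 469.8197]
 [678.2001 406.3887]]
-1 0.036 [[594.0826 401.935 ]
 [628.9817 340.1671]]
-1 0.08 [[589.6864 453.9418]
 [624.1811 391.4953]]
```

>>> apply_moves(
  targets=[
    {"translation":[1.2,3.8,0.8],"yaw":-0.04,"gripper":1},
    {"translation":[2.5,7.6,1.6],"yaw":-0.08,"gripper":1},
    {"translation":[3.7,11.4,2.4],"yaw":-0.12,"gripper":1},
    {"translation":[5,15.2,3.2],"yaw":-0.16,"gripper":1},
    {"translation":[6.2,19,4],"yaw":-0.2,"gripper":1},
    {"translation":[7.5,22.8,4],"yaw":-0.24,"gripper":1},
    {"translation":[8.7,26.6,4],"yaw":-0.28,"gripper":1},
    {"translation":[10,30.4,4],"yaw":-0.32,"gripper":1},
    {"translation":[11.2,34.2,4],"yaw":-0.35,"gripper":1},
    {"translation":[12.5,38,4],"yaw":-0.37,"gripper":1},
  ],
)

```text
clock: 0.93
eef_pos: [0.4072, -0.1757, 0.2712]
tcp_rot: [-0.0, 0.999, 0.049, -0.0]
ft_force: [0.1, -0.6, 0.2]
width: 0.999
finger_force: 0.0
```

>>> apply_moves(
  targets=[
    {"translation":[1.4,3.8,0],"yaw":0,"gripper":1},
    {"translation":[2.8,7.6,0],"yaw":0,"gripper":1},
    {"translation":[4.2,11.4,0],"yaw":0,"gripper":1},
    {"translation":[5.6,15.2,0],"yaw":0,"gripper":1},
    {"translation":[7,19,0],"yaw":0,"gripper":1},
    {"translation":[8.4,22.8,0],"yaw":0,"gripper":1},
    {"translation":[9.8,26.6,0],"yaw":0,"gripper":1},
    {"translation":[11.2,30.4,0],"yaw":0,"gripper":1},
    {"translation":[12.6,34.2,0],"yaw":0,"gripper":1},
    {"translation":[14,38,0],"yaw":0,"gripper":1},
  ],
)

```text
clock: 1.77
eef_pos: [0.5474, 0.2043, 0.271]
tcp_rot: [0.0, 0.999, 0.05, -0.0]
ft_force: [0.9, -0.7, -0.4]
width: 0.999
finger_force: 0.0
```

>>> apply_moves(
  targets=[
    {"translation":[0.1,2.5,0],"yaw":0,"gripper":1},
    {"translation":[0.1,5.1,-2],"yaw":0,"gripper":1},
    {"translation":[0.1,5.1,-5],"yaw":0,"gripper":1},
    {"translation":[0.1,5.1,-8],"yaw":0,"gripper":1},
    {"translation":[0.1,5.1,-10],"yaw":0,"gripper":1},
    {"translation":[0.1,5.1,-10.5],"yaw":0,"gripper":1},
    {"translation":[0.1,5.1,-10.5],"yaw":0,"gripper":1},
    {"translation":[0.1,5.1,-10.5],"yaw":0,"gripper":1},
    {"translation":[0.1,5.1,-10.5],"yaw":0,"gripper":1},
    {"translation":[0.1,5.1,-10.5],"yaw":0,"gripper":1},
  ],
)

```text
clock: 2.6
eef_pos: [0.5495, 0.2539, 0.168]
tcp_rot: [-0.001, 0.999, 0.049, 0.001]
ft_force: [-0.1, -0.1, -0.2]
width: 0.998
finger_force: 0.0
```

Run:
```python
from h import *
a=snap('scene','s1.png');p=a['pixels']
q=pix(a,[ctrl.state()['eef_pos']])[0];print(q, ctrl.state()['eef_pos'])
cv2.imwrite('pics/c3.png',cv2.resize(p[165:275,290:410],(0,0),fx=5,fy=5,interpolation=cv2.INTER_CUBIC))
print((q+.5-[290,165])*5)
```

```text
[342.76991123 210.13882296] [0.5493131  0.25376209 0.16781558]
[266.34955614 228.19411481]
```

View pics/c3.png

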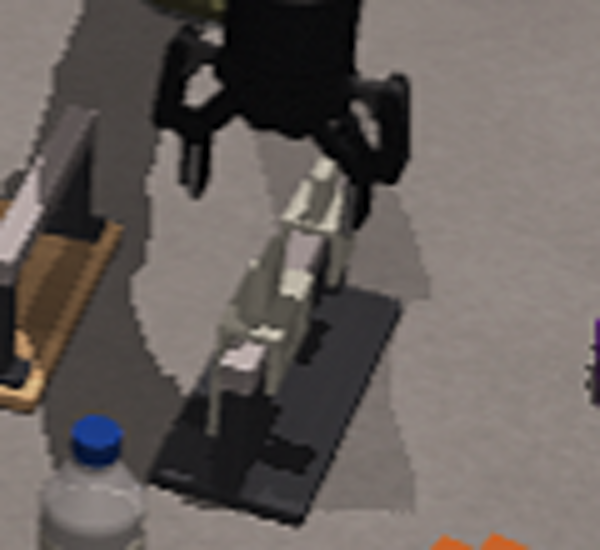

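The open fingers straddle the larger holder's tab, with the tab at about (263,255) and the projected TCP at (266,228), so they are aligned. I'll descend and grip.

>>> apply_moves(
  targets=[
    {"translation":[0,0,-1.5],"yaw":0,"gripper":1},
    {"translation":[0,0,-3],"yaw":0,"gripper":1},
    {"translation":[0,0,-4],"yaw":0,"gripper":1},
    {"translation":[0,0,-4.5],"yaw":0,"gripper":1},
    {"translation":[0,0,-4.5],"yaw":0,"gripper":0.7},
    {"translation":[0,0,-4.5],"yaw":0,"gripper":0.4},
    {"translation":[0,0,-4.5],"yaw":0,"gripper":0},
    {"translation":[0,0,-4.5],"yaw":0,"gripper":0},
    {"translation":[0,0,-4.5],"yaw":0,"gripper":0},
    {"translation":[0,0,-4.5],"yaw":0,"gripper":0},
  ],
  newtons=40,
)

```text
clock: 3.48
eef_pos: [0.5487, 0.2536, 0.1218]
tcp_rot: [-0.0, 0.999, 0.049, 0.0]
ft_force: [-0.6, 0.8, 1.6]
width: 0.141
finger_force: 0.8
```

>>> apply_moves(
  targets=[
    {"translation":[0,0,0],"yaw":0,"gripper":0},
    {"translation":[0,0,0],"yaw":0,"gripper":0},
    {"translation":[0,0,0],"yaw":0,"gripper":0},
    {"translation":[0,0,0],"yaw":0,"gripper":0},
    {"translation":[0,0,0],"yaw":0,"gripper":0},
    {"translation":[0,0,0],"yaw":0,"gripper":0},
    {"translation":[0,0,0.3],"yaw":0,"gripper":0},
    {"translation":[0,0,0.6],"yaw":0,"gripper":0},
    {"translation":[0,0,1],"yaw":0,"gripper":0},
    {"translation":[0,0,1],"yaw":0,"gripper":0},
  ],
)

```text
clock: 4.32
eef_pos: [0.5485, 0.2533, 0.1318]
tcp_rot: [0.0, 0.999, 0.049, 0.0]
ft_force: [-0.7, -0.1, -0.4]
width: 0.113
finger_force: 45.2
```

>>> apply_moves(
  targets=[
    {"translation":[0,0,2],"yaw":0,"gripper":0},
    {"translation":[0,0,5],"yaw":0,"gripper":0},
    {"translation":[0,0,8],"yaw":0,"gripper":0},
    {"translation":[0,0,11],"yaw":0,"gripper":0},
    {"translation":[-0.5,-2,11.5],"yaw":0.01,"gripper":0},
    {"translation":[-1.5,-5,11.5],"yaw":0.03,"gripper":0},
    {"translation":[-2.5,-9,11.5],"yaw":0.05,"gripper":0},
    {"translation":[-3.5,-12.5,11.5],"yaw":0.07,"gripper":0},
    {"translation":[-4.3,-15.5,11.5],"yaw":0.07,"gripper":0},
    {"translation":[-4.8,-17.6,11.5],"yaw":0.07,"gripper":0},
  ],
)

```text
clock: 5.15
eef_pos: [0.4987, 0.0729, 0.2462]
tcp_rot: [0.001, 0.997, 0.082, -0.001]
ft_force: [0.3, -0.1, -1.4]
width: 0.105
finger_force: 45.2
```

>>> apply_moves(
  targets=[
    {"translation":[0,0,0],"yaw":0,"gripper":0},
    {"translation":[0,0,0],"yaw":0,"gripper":0},
    {"translation":[0,0,0],"yaw":0,"gripper":0},
    {"translation":[0,0,0],"yaw":0,"gripper":0},
    {"translation":[0,0,0],"yaw":0,"gripper":0},
    {"translation":[0,0,0],"yaw":0,"gripper":0},
    {"translation":[0,0,0],"yaw":0,"gripper":0},
    {"translation":[0,0,0],"yaw":0,"gripper":0},
    {"translation":[0,0,0],"yaw":0,"gripper":0},
    {"translation":[0,0,0],"yaw":0,"gripper":0},
  ],
)

```text
clock: 5.98
eef_pos: [0.5004, 0.0775, 0.2463]
tcp_rot: [0.0, 0.996, 0.084, 0.0]
ft_force: [-0.3, -0.4, -1.0]
width: 0.11
finger_force: 45.1
```

Run:
```python
from h import *
a=snap('scene','s2.png');b=snap('top','t2.png')
x=cv2.resize(a['pixels'][150:260,205:335],None,fx=4.5,fy=4.5,interpolation=cv2.INTER_CUBIC)
cv2.imwrite('pics/c4.png',x)
e=ctrl.state()['eef_pos'];print(e)
# expected pixels: bar mid top, bar ends by my estimate ; holder corners
f=lambda q:(q+.5-[205,150])*4.5
m=np.array([.5005,.0768,.11]);X=np.array([np.cos(.167),np.sin(.167),0]);Y=np.array([-X[1],X[0],0])
print('bar +x end edges',f(pix(a,[m+.088*X+.01*Y,m+.088*X-.01*Y,m-.088*X+.01*Y,m-.088*X-.01*Y])))
c=e-[0,0,.012]; print('saddle bottom edges: plate +x, leg +x',f(pix(a,[c+.035*X-.019*Y-[0,0,.08],c+.035*X+.019*Y-[0,0,.036],c-.035*X-.019*Y-[0,0,.08],c-.035*X+.019*Y-[0,0,.036]])))
```

```text
[0.50040725 0.07740253 0.24629442]
bar +x end edges [[389.06899903 302.39500461]
 [361.46053485 296.29527963]
 [465.35734693 167.94948254]
 [439.68416692 162.75484798]]
saddle bottom edges: plate +x, leg +x [[376.0987284  199.56776097]
 [430.12074086 157.17146304]
 [407.94371256 147.53692124]
 [460.86775924 105.40247863]]
```

View pics/c4.png

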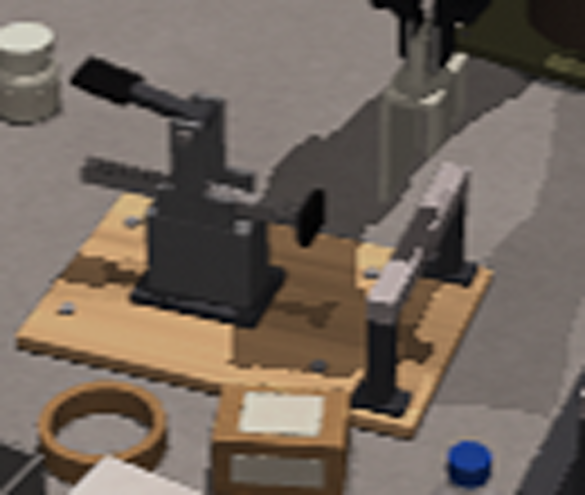

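The bar's top end edges appear at (395,303) and (468,172). The holder's plate bottom is at about (382,200). Both sit about 5 px right of my projection, so they are aligned relative to each other. The plate is on the clamp side, so I'll lower it.

>>> apply_moves(
  targets=[
    {"translation":[0,0,-1.5],"yaw":0,"gripper":0},
    {"translation":[0,0,-3.5],"yaw":0,"gripper":0},
    {"translation":[0,0,-5.5],"yaw":0,"gripper":0},
    {"translation":[0,0,-7],"yaw":0,"gripper":0},
    {"translation":[0,0,-8],"yaw":0,"gripper":0},
    {"translation":[0,0,-8.5],"yaw":0,"gripper":0},
    {"translation":[0,0,-9],"yaw":0,"gripper":0},
    {"translation":[0,0,-9.5],"yaw":0,"gripper":0},
    {"translation":[0,0,-10],"yaw":0,"gripper":0},
    {"translation":[0,0,-10.5],"yaw":0,"gripper":0},
  ],
)

```text
clock: 6.92
eef_pos: [0.5008, 0.0775, 0.1414]
tcp_rot: [-0.0, 0.996, 0.084, 0.001]
ft_force: [1.1, -0.5, -0.7]
width: 0.108
finger_force: 45.1
```

Run:
```python
from h import *
s=ctrl.state();print(s['eef_pos'],s['ft_force'],s['torque'])
a=snap('scene','s3.png');b=snap('top','t3.png')
x=cv2.resize(a['pixels'][150:260,225:335],(396,396),interpolation=cv2.INTER_CUBIC)
y=cv2.resize(b['pixels'][170:270,220:320],(396,396),interpolation=cv2.INTER_CUBIC)
cv2.imwrite('pics/c5.png',np.hstack([x,y]))
```

```text
[0.50084115 0.07749545 0.14135311] [ 1.06926077 -0.46290078 -0.66797658] [-0.03293558 -0.02235861 -0.00221199]
```

View pics/c5.png

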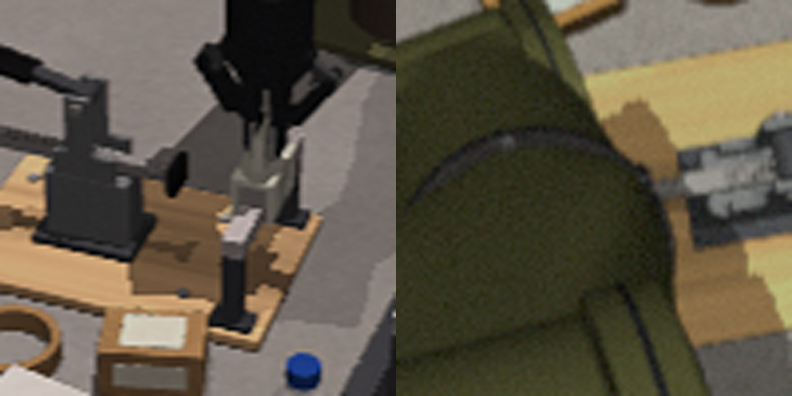

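The holder's plate is on the clamp side and the legs are astride the bar, at left-panel (260,190), with no contact force. I'll lower the last bit and release.

>>> apply_moves(
  targets=[
    {"translation":[0,0,-0.5],"yaw":0,"gripper":0},
    {"translation":[0,0,-1],"yaw":0,"gripper":0},
    {"translation":[0,0,-1.4],"yaw":0,"gripper":0},
    {"translation":[0,0,-1.7],"yaw":0,"gripper":0},
    {"translation":[0,0,-1.85],"yaw":0,"gripper":0},
    {"translation":[0,0,-1.85],"yaw":0,"gripper":0},
    {"translation":[0,0,-1.85],"yaw":0,"gripper":0},
    {"translation":[0,0,-1.85],"yaw":0,"gripper":0},
    {"translation":[0,0,-1.85],"yaw":0,"gripper":0},
    {"translation":[0,0,-1.85],"yaw":0,"gripper":0},
  ],
)

```text
clock: 7.85
eef_pos: [0.5006, 0.0774, 0.123]
tcp_rot: [0.0, 0.996, 0.084, 0.0]
ft_force: [0.4, -0.1, -1.0]
width: 0.111
finger_force: 45.1
```

>>> apply_moves(
  targets=[
    {"translation":[0,0,0],"yaw":0,"gripper":0.2},
    {"translation":[0,0,0],"yaw":0,"gripper":0.3},
    {"translation":[0,0,0],"yaw":0,"gripper":0.5},
    {"translation":[0,0,0],"yaw":0,"gripper":0.6},
    {"translation":[0,0,0],"yaw":0,"gripper":0.6},
    {"translation":[0,0,0],"yaw":0,"gripper":0.6},
    {"translation":[0,0,0.5],"yaw":0,"gripper":0.6},
    {"translation":[0,0,1.5],"yaw":0,"gripper":0.6},
    {"translation":[0,0,3],"yaw":0,"gripper":0.6},
    {"translation":[0,0,4.5],"yaw":0,"gripper":0.6},
  ],
)

```text
clock: 8.68
eef_pos: [0.5003, 0.0774, 0.1689]
tcp_rot: [0.0, 0.996, 0.084, -0.0]
ft_force: [0.8, -0.5, 0.2]
width: 0.603
finger_force: 0.0
```

>>> apply_moves(
  targets=[
    {"translation":[0,0,3.5],"yaw":0,"gripper":0.3},
    {"translation":[0.3,-2,6.5],"yaw":0,"gripper":0},
    {"translation":[1,-5.5,8],"yaw":0,"gripper":0},
    {"translation":[1.6,-9.5,8],"yaw":0,"gripper":0},
    {"translation":[2.3,-13.5,8],"yaw":0,"gripper":0},
    {"translation":[3,-17.5,8],"yaw":0,"gripper":0},
    {"translation":[3.7,-21,8],"yaw":0,"gripper":0},
    {"translation":[4.2,-23.8,7],"yaw":0,"gripper":0},
    {"translation":[4.2,-23.8,5.5],"yaw":0,"gripper":0},
    {"translation":[4.2,-23.8,4],"yaw":0,"gripper":0},
  ],
)

```text
clock: 9.52
eef_pos: [0.5426, -0.1639, 0.2086]
tcp_rot: [0.001, 0.997, 0.082, 0.001]
ft_force: [-0.1, 1.0, -0.1]
width: 0.005
finger_force: 0.0
```

Run:
```python
from h import *
s=ctrl.state();print(s['eef_pos'],s['width'])
a=snap('scene','s4.png');b=snap('top','t4.png')
x=cv2.resize(a['pixels'][140:250,210:320],(396,396),interpolation=cv2.INTER_CUBIC)
y=cv2.resize(b['pixels'][170:270,230:330],(396,396),interpolation=cv2.INTER_CUBIC)
cv2.imwrite('pics/c6.png',np.hstack([x,y]))
print((pix(a,[s['eef_pos'],[.542,-.161,.185]])+.5-[210,140])*3.6)
```

```text
[ 0.54260788 -0.16392465  0.20855948] 0.005186014193371571
[[57.94980653 76.41582813]
 [62.444073   99.35915858]]
```

View pics/c6.png

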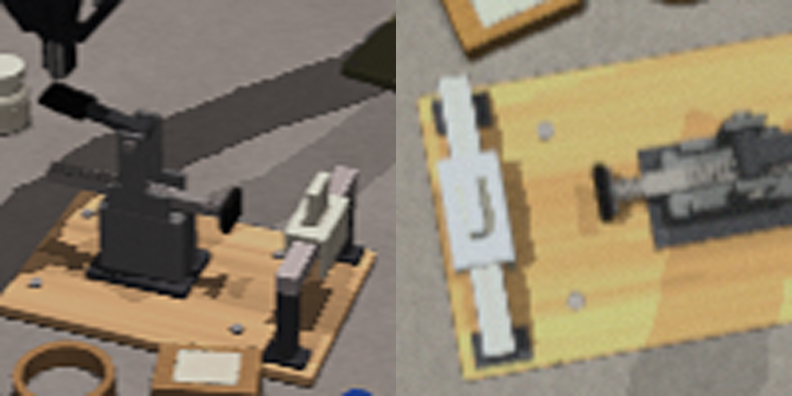

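The holder is seated centrally on the bar, with its saddle at right-panel (477,210). The fingertips at left-panel (60,76) are right above the paddle at (69,101). I'll start pumping.

>>> apply_moves(
  targets=[
    {"translation":[0,0.2,-1],"yaw":0,"gripper":0},
    {"translation":[0,0.2,-2],"yaw":0,"gripper":0},
    {"translation":[0,0.2,-2.5],"yaw":0,"gripper":0},
    {"translation":[0,0.2,-3],"yaw":0,"gripper":0},
    {"translation":[0,0.2,-3],"yaw":0,"gripper":0},
    {"translation":[0,0.2,-3],"yaw":0,"gripper":0},
    {"translation":[0,0.2,-3],"yaw":0,"gripper":0},
    {"translation":[0,0.2,-3],"yaw":0,"gripper":0},
    {"translation":[0,0.2,-3],"yaw":0,"gripper":0},
    {"translation":[0,0.2,-3],"yaw":0,"gripper":0},
  ],
)

```text
clock: 10.45
eef_pos: [0.5427, -0.1587, 0.1781]
tcp_rot: [0.0, 0.996, 0.084, 0.0]
ft_force: [0.5, -0.4, 2.8]
width: -0.001
finger_force: 1.0
```

>>> apply_moves(
  targets=[
    {"translation":[0,0,-0.5],"yaw":0,"gripper":0},
    {"translation":[0,0,-1],"yaw":0,"gripper":0},
    {"translation":[0,0,-1.5],"yaw":0,"gripper":0},
    {"translation":[0,0,-1.9],"yaw":0,"gripper":0},
    {"translation":[0,0,-2.2],"yaw":0,"gripper":0},
    {"translation":[0,0,-2.4],"yaw":0,"gripper":0},
    {"translation":[0,0,-2.4],"yaw":0,"gripper":0},
    {"translation":[0,0,-2.4],"yaw":0,"gripper":0},
    {"translation":[0,0,-2.4],"yaw":0,"gripper":0},
    {"translation":[0,0,-2.4],"yaw":0,"gripper":0},
  ],
)

```text
clock: 11.28
eef_pos: [0.543, -0.1593, 0.1566]
tcp_rot: [0.001, 0.996, 0.084, 0.001]
ft_force: [-4.0, -1.1, 22.5]
width: 0.002
finger_force: 10.7
```

```bash
cat > rod.py <<'E'
from h import *
import sys
b=snap('top',sys.argv[1]); p=b['pixels']
# pad blob: dark pixels between bar and housing, row along rod line
m=np.array([.5005,.0768]);Y=np.array([-np.sin(.168),np.cos(.168)])
ts=np.arange(-.125,-.012,.001)
off=np.array([.9859,.1673])
prof=[]
for t in ts:
    v=[]
    for k in(-.012,-.009,.009,.012):
        q=pix(b,[[*(m+Y*t+off*k),.105]])[0]; v.append(cv2.getRectSubPix(cv2.cvtColor(p,cv2.COLOR_BGR2GRAY),(1,1),tuple(map(float,q)))[0,0])
    prof.append(np.mean(v))
print([(round(1000*(t+.115)),int(v)) for t,v in list(zip(ts,prof))[::3]])
s=ctrl.state();print(s['clock'],s['eef_pos'],s['ft_force'])
E
python3 rod.py t5.png
```

```text
[(-10, 128), (-7, 96), (-4, 66), (-1, 67), (2, 70), (5, 72), (8, 100), (11, 137), (14, 144), (17, 137), (20, 134), (23, 136), (26, 130), (29, 115), (32, 108), (35, 100), (38, 78), (41, 41), (44, 26), (47, 53), (50, 139), (53, 158), (56, 156), (59, 158), (62, 165), (65, 166), (68, 168), (71, 166), (74, 167), (77, 167), (80, 168), (83, 131), (86, 105), (89, 104), (92, 103), (95, 128), (98, 190), (101, 204)]
11.3333 [ 0.54301327 -0.15929479  0.15657361] [-3.99148964 -0.956258   22.24448429]
```

>>> apply_moves(
  targets=[
    {"translation":[0,0,1.5],"yaw":0,"gripper":0},
    {"translation":[0,0,3],"yaw":0,"gripper":0},
    {"translation":[0,0,3.5],"yaw":0,"gripper":0},
    {"translation":[0,0,3.5],"yaw":0,"gripper":0},
    {"translation":[0,0,2.7],"yaw":0,"gripper":0},
    {"translation":[0,0,1.9],"yaw":0,"gripper":0},
    {"translation":[0,0,1.1],"yaw":0,"gripper":0},
    {"translation":[0,0,0.4],"yaw":0,"gripper":0},
    {"translation":[0,0,0],"yaw":0,"gripper":0},
    {"translation":[0,0,0],"yaw":0,"gripper":0},
  ],
)

```text
clock: 12.17
eef_pos: [0.5437, -0.1601, 0.1561]
tcp_rot: [0.001, 0.996, 0.084, 0.002]
ft_force: [-4.6, -1.7, 29.6]
width: 0.001
finger_force: 14.2
```

>>> apply_moves(
  targets=[
    {"translation":[0,0,1.5],"yaw":0,"gripper":0},
    {"translation":[0,0,3],"yaw":0,"gripper":0},
    {"translation":[0,0,3.5],"yaw":0,"gripper":0},
    {"translation":[0,0,3.5],"yaw":0,"gripper":0},
    {"translation":[0,0,2.7],"yaw":0,"gripper":0},
    {"translation":[0,0,1.9],"yaw":0,"gripper":0},
    {"translation":[0,0,1.1],"yaw":0,"gripper":0},
    {"translation":[0,0,0.4],"yaw":0,"gripper":0},
    {"translation":[0,0,0],"yaw":0,"gripper":0},
    {"translation":[0,0,0],"yaw":0,"gripper":0},
  ],
)

```text
clock: 13.0
eef_pos: [0.5435, -0.1602, 0.1561]
tcp_rot: [0.001, 0.996, 0.084, 0.001]
ft_force: [-5.7, -1.1, 31.1]
width: 0.001
finger_force: 15.3
```

```bash
python3 rod.py t6.png
```

```text
[(-10, 129), (-7, 95), (-4, 62), (-1, 63), (2, 65), (5, 69), (8, 98), (11, 135), (14, 145), (17, 148), (20, 136), (23, 137), (26, 143), (29, 146), (32, 140), (35, 146), (38, 138), (41, 130), (44, 129), (47, 131), (50, 124), (53, 113), (56, 101), (59, 102), (62, 78), (65, 40), (68, 29), (71, 73), (74, 147), (77, 157), (80, 155), (83, 124), (86, 104), (89, 103), (92, 103), (95, 125), (98, 190), (101, 205)]
13.05 [ 0.54345356 -0.16015495  0.15603251] [-5.94343004 -1.16919857 31.70007527]
```

>>> apply_moves(
  targets=[
    {"translation":[0,0,1.5],"yaw":0,"gripper":0},
    {"translation":[0,0,3],"yaw":0,"gripper":0},
    {"translation":[0,0,3.5],"yaw":0,"gripper":0},
    {"translation":[0,0,3.5],"yaw":0,"gripper":0},
    {"translation":[0,0,2.7],"yaw":0,"gripper":0},
    {"translation":[0,0,1.9],"yaw":0,"gripper":0},
    {"translation":[0,0,1.1],"yaw":0,"gripper":0},
    {"translation":[0,0,0.4],"yaw":0,"gripper":0},
    {"translation":[0,0,0],"yaw":0,"gripper":0},
    {"translation":[0,0,0],"yaw":0,"gripper":0},
  ],
)

```text
clock: 13.88
eef_pos: [0.5434, -0.1602, 0.156]
tcp_rot: [0.002, 0.996, 0.084, 0.001]
ft_force: [-5.8, -1.7, 32.2]
width: 0.002
finger_force: 15.6
```

>>> apply_moves(
  targets=[
    {"translation":[0,0,1.5],"yaw":0,"gripper":0},
    {"translation":[0,0,3],"yaw":0,"gripper":0},
    {"translation":[0,0,3.5],"yaw":0,"gripper":0},
    {"translation":[0,0,3.5],"yaw":0,"gripper":0},
    {"translation":[0,0,2.7],"yaw":0,"gripper":0},
    {"translation":[0,0,1.9],"yaw":0,"gripper":0},
    {"translation":[0,0,1.1],"yaw":0,"gripper":0},
    {"translation":[0,0,0.4],"yaw":0,"gripper":0},
    {"translation":[0,0,0],"yaw":0,"gripper":0},
    {"translation":[0,0,0],"yaw":0,"gripper":0},
  ],
)

```text
clock: 14.72
eef_pos: [0.5434, -0.1601, 0.156]
tcp_rot: [0.001, 0.996, 0.084, 0.001]
ft_force: [-5.9, -0.8, 31.4]
width: 0.001
finger_force: 15.7
```

```bash
python3 rod.py t7.png
python3 - <<'E'
from h import *
b=load('t7.png');a=snap('scene','s7.png')
x=cv2.resize(a['pixels'][150:250,225:325],(396,396),interpolation=cv2.INTER_CUBIC)
y=cv2.resize(b['pixels'][180:260,235:315],(396,396),interpolation=cv2.INTER_CUBIC)
cv2.imwrite('pics/c7.png',np.hstack([x,y]))
E
```

```text
[(-10, 129), (-7, 95), (-4, 65), (-1, 63), (2, 65), (5, 70), (8, 98), (11, 135), (14, 144), (17, 146), (20, 134), (23, 136), (26, 140), (29, 144), (32, 135), (35, 133), (38, 136), (41, 138), (44, 132), (47, 133), (50, 134), (53, 136), (56, 139), (59, 136), (62, 146), (65, 142), (68, 145), (71, 126), (74, 112), (77, 110), (80, 104), (83, 100), (86, 71), (89, 35), (92, 30), (95, 92), (98, 187), (101, 205)]
14.7667 [ 0.54336976 -0.16014107  0.15604203] [-4.61637859 -1.43050671 33.14406554]
```

View pics/c7.png

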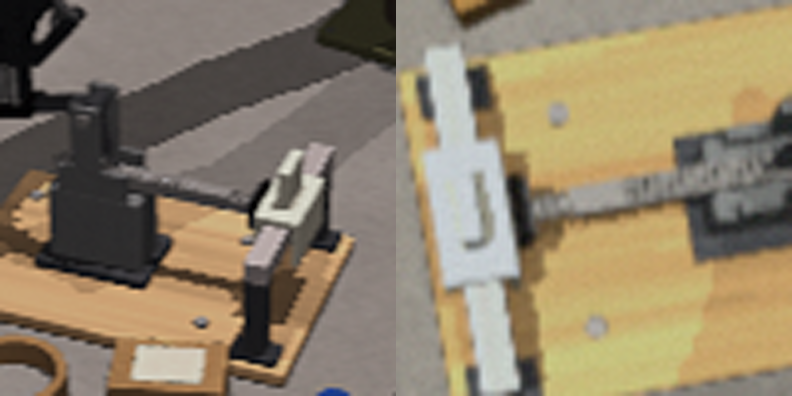

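The pad, at right-panel (517,208), is just at the plate, and rod ≈ 60 mm. One last stroke adds about 12 mm. I'll do it slowly and stop just short of the trigger's stop.

>>> apply_moves(
  targets=[
    {"translation":[0,0,1.5],"yaw":0,"gripper":0},
    {"translation":[0,0,3],"yaw":0,"gripper":0},
    {"translation":[0,0,3.5],"yaw":0,"gripper":0},
    {"translation":[0,0,3.5],"yaw":0,"gripper":0},
    {"translation":[0,0,3],"yaw":0,"gripper":0},
    {"translation":[0,0,2.5],"yaw":0,"gripper":0},
    {"translation":[0,0,2],"yaw":0,"gripper":0},
    {"translation":[0,0,1.6],"yaw":0,"gripper":0},
    {"translation":[0,0,1.3],"yaw":0,"gripper":0},
    {"translation":[0,0,1.2],"yaw":0,"gripper":0},
  ],
)

```text
clock: 15.65
eef_pos: [0.543, -0.1609, 0.1649]
tcp_rot: [0.001, 0.997, 0.084, 0.0]
ft_force: [1.1, -4.4, 8.9]
width: -0.002
finger_force: 4.7
```

>>> apply_moves(
  targets=[
    {"translation":[0,0,-0.2],"yaw":0,"gripper":0},
    {"translation":[0,0,-0.4],"yaw":0,"gripper":0},
    {"translation":[0,0,-0.6],"yaw":0,"gripper":0},
    {"translation":[0,0,-0.6],"yaw":0,"gripper":0},
    {"translation":[0,0,-0.6],"yaw":0,"gripper":0},
    {"translation":[0,0,-0.6],"yaw":0,"gripper":0},
    {"translation":[0,0,-0.6],"yaw":0,"gripper":0},
    {"translation":[0,0,-0.6],"yaw":0,"gripper":0},
    {"translation":[0,0,-0.6],"yaw":0,"gripper":0},
    {"translation":[0,0,-0.6],"yaw":0,"gripper":0},
  ],
)

```text
clock: 16.48
eef_pos: [0.5429, -0.1606, 0.159]
tcp_rot: [0.001, 0.996, 0.084, 0.0]
ft_force: [0.7, -3.5, 6.8]
width: 0.001
finger_force: 3.7
```

```bash
python3 rod.py t8.png
```

```text
[(-10, 126), (-7, 93), (-4, 63), (-1, 60), (2, 66), (5, 71), (8, 100), (11, 135), (14, 144), (17, 145), (20, 136), (23, 137), (26, 141), (29, 142), (32, 136), (35, 133), (38, 135), (41, 137), (44, 132), (47, 132), (50, 133), (53, 136), (56, 141), (59, 143), (62, 141), (65, 142), (68, 141), (71, 133), (74, 137), (77, 123), (80, 105), (83, 102), (86, 99), (89, 91), (92, 62), (95, 29), (98, 43), (101, 148)]
16.5333 [ 0.54292867 -0.16065597  0.15899617] [ 0.78189475 -3.64423643  7.2849873 ]
```

```bash
cat > rs.py <<'E'
from h import *
import sys
m=np.array([.5005,.0768]);Y=np.array([-np.sin(.168),np.cos(.168)]);off=np.array([.9859,.1673])
out=[]
for f in sys.argv[1:]:
    b=load(f);g=cv2.cvtColor(b['pixels'],cv2.COLOR_BGR2GRAY).astype(np.float32)
    # rectified strip: rows x -16..16 mm, cols y 0..105 mm at 7 px/mm
    P=[[*(m+Y*(t-.115)+off*k),.105] for k in np.arange(.02,-.02,-.001) for t in np.arange(0,.11,.001)]
    q=pix(b,P).astype(np.float32).reshape(40,110,2)
    o=cv2.remap(g,q[...,0],q[...,1],cv2.INTER_CUBIC); out.append(o)
    print(f,np.diff(o[18:23].mean(0))[60:110].astype(int).tolist())
o=np.vstack([cv2.resize(x,(770,int(560/len(out))),interpolation=cv2.INTER_CUBIC) for x in out])
cv2.imwrite('pics/strip_'+sys.argv[-1],np.clip(o*1.2,0,255))
E
python3 rs.py t6.png t7.png t8.png
```

```text
t6.png [-1, -11, -14, -16, -13, -6, -3, 0, 7, 13, 16, 24, 25, 20, 13, 0, 0, 2, 0, -6, -12, -14, -10, -3, 0, 2, 2, 0, -1, -1, 0, 1, 0, 1, 18, 30, 31, 19, 4, 1, 3, -1, -10, -14, -17, -12, -6, -9, -8]
t7.png [0, -3, -5, -5, 0, 3, 3, 1, -3, -8, -10, -5, 2, 4, 0, -2, -5, -6, -2, 7, 14, 3, -10, -18, -22, -18, -18, -14, -6, -7, -5, 1, 7, 15, 37, 47, 43, 27, 3, 0, 2, -2, -11, -15, -17, -9, -3, -9, -10]
t8.png [-1, 0, 1, 1, 0, 0, 0, 0, 0, 1, 1, -4, -11, -11, -2, 6, 7, 2, -1, -3, -6, -3, 4, 6, 3, 0, -9, -15, -15, -21, -15, -17, -16, -9, -8, -6, 4, 16, 23, 38, 46, 35, 25, 1, -1, 1, -1, -6, -9][ WARN:0@0.240] global loadsave.cpp:1063 imwrite_ Unsupported depth image for selected encoder is fallbacked to CV_8U.
```

View pics/strip_t8.png

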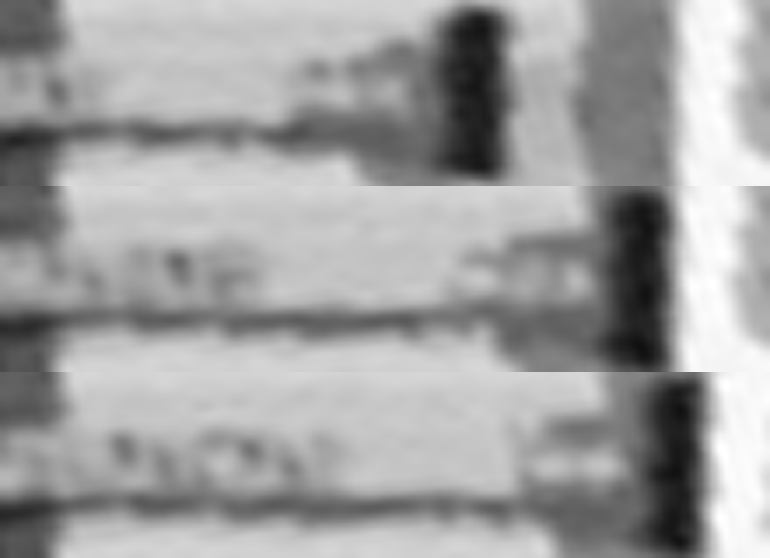

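The rod advanced about 11.5 mm and the pad about 5 mm, so the spring is squeezed about 6.5 mm (roughly 7.5 N). I'll add the last 2 mm of paddle travel (about 1 N more), then hold.

>>> apply_moves(
  targets=[
    {"translation":[0,0,-0.1],"yaw":0,"gripper":0},
    {"translation":[0,0,-0.2],"yaw":0,"gripper":0},
    {"translation":[0,0,-0.2],"yaw":0,"gripper":0},
    {"translation":[0,0,-0.2],"yaw":0,"gripper":0},
    {"translation":[0,0,-0.2],"yaw":0,"gripper":0},
    {"translation":[0,0,-0.2],"yaw":0,"gripper":0},
    {"translation":[0,0,-0.2],"yaw":0,"gripper":0},
    {"translation":[0,0,-0.2],"yaw":0,"gripper":0},
    {"translation":[0,0,-0.2],"yaw":0,"gripper":0},
    {"translation":[0,0,-0.2],"yaw":0,"gripper":0},
  ],
)

```text
clock: 17.37
eef_pos: [0.543, -0.1604, 0.1571]
tcp_rot: [0.001, 0.996, 0.084, 0.0]
ft_force: [0.5, -2.4, 7.0]
width: 0.003
finger_force: 3.9
```

```bash
python3 rod.py t9.png | tail -1; python3 rs.py t7.png t8.png t9.png 2>/dev/null
```

```text
17.4167 [ 0.54292926 -0.16049018  0.15703084] [ 0.54190177 -4.48176657  7.29362928]
t7.png [0, -3, -5, -5, 0, 3, 3, 1, -3, -8, -10, -5, 2, 4, 0, -2, -5, -6, -2, 7, 14, 3, -10, -18, -22, -18, -18, -14, -6, -7, -5, 1, 7, 15, 37, 47, 43, 27, 3, 0, 2, -2, -11, -15, -17, -9, -3, -9, -10]
t8.png [-1, 0, 1, 1, 0, 0, 0, 0, 0, 1, 1, -4, -11, -11, -2, 6, 7, 2, -1, -3, -6, -3, 4, 6, 3, 0, -9, -15, -15, -21, -15, -17, -16, -9, -8, -6, 4, 16, 23, 38, 46, 35, 25, 1, -1, 1, -1, -6, -9]
t9.png [0, -1, 0, 0, 0, 0, 1, 0, 0, 0, 0, -5, -10, -9, -2, 4, 5, 2, 0, -2, -5, -3, 3, 6, 3, 0, -8, -15, -16, -21, -15, -16, -14, -7, -5, -3, 5, 13, 19, 36, 45, 35, 25, 1, -1, 1, 0, -6, -10]
```

```bash
cat > cc.py <<'E'
from h import *
m=np.array([.5005,.0768]);Y=np.array([-np.sin(.168),np.cos(.168)]);off=np.array([.9859,.1673])
S={}
for f in('t5','t6','t7','t8','t9'):
    b=load(f+'.png');g=cv2.cvtColor(b['pixels'],cv2.COLOR_BGR2GRAY).astype(np.float32)
    P=[[*(m+Y*(t-.115)+off*k),.105] for k in np.arange(.008,-.008,-.0005) for t in np.arange(0,.11,.00025)]
    q=pix(b,P).astype(np.float32).reshape(32,-1,2); S[f]=cv2.remap(g,q[...,0],q[...,1],cv2.INTER_CUBIC)
def best(a,b,lo,hi,w):
    T=S[a][:,int(lo*4):int(hi*4)]
    r=cv2.matchTemplate(S[b],T,cv2.TM_CCOEFF_NORMED)[0]
    sh=(np.arange(len(r))/4-lo); k=[i for i in range(1,len(r)-1) if r[i]>r[i-1] and r[i]>=r[i+1] and abs(sh[i])<40]
    print(w,sorted([(round(float(r[i]),2),float(sh[i])) for i in k])[-3:][::-1])
best('t5','t6',12,35,'56 rod');best('t6','t7',12,58,'67 rod')
for a in(12,20,40): best('t7','t8',a,74,'78 rod')
best('t7','t8',12,45,'78 teeth')
best('t8','t9',12,85,'89 rod')
best('t5','t6',40,49,'56 pad');best('t6','t7',64,72.5,'67 pad');best('t7','t8',87,96,'78 pad')
E
python3 cc.py
```

```text
56 rod [(0.95, 22.25), (0.6, 35.5)]
67 rod [(0.94, 22.5)]
78 rod [(0.93, 10.0), (0.64, -2.0), (0.62, -7.25)]
78 rod [(0.92, 10.0), (0.6, -7.0)]
78 rod [(0.94, 9.5), (0.68, -37.0)]
78 teeth [(0.93, 10.5), (0.69, 27.25), (0.68, -7.75)]
89 rod [(0.97, 0.0)]
56 pad [(0.97, 23.5), (0.31, -37.0), (0.24, -31.5)]
67 pad [(0.97, 23.5), (0.41, -34.0), (0.01, 10.25)]
78 pad [(0.98, 5.0), (0.08, -9.5), (0.02, -28.0)]
```

>>> apply_moves(
  targets=[
    {"translation":[0,0,-0.1],"yaw":0,"gripper":0},
    {"translation":[0,0,-0.15],"yaw":0,"gripper":0},
    {"translation":[0,0,-0.15],"yaw":0,"gripper":0},
    {"translation":[0,0,-0.15],"yaw":0,"gripper":0},
    {"translation":[0,0,-0.15],"yaw":0,"gripper":0},
    {"translation":[0,0,-0.15],"yaw":0,"gripper":0},
    {"translation":[0,0,-0.15],"yaw":0,"gripper":0},
    {"translation":[0,0,-0.15],"yaw":0,"gripper":0},
    {"translation":[0,0,-0.15],"yaw":0,"gripper":0},
    {"translation":[0,0,-0.15],"yaw":0,"gripper":0},
  ],
)

```text
clock: 18.25
eef_pos: [0.543, -0.1604, 0.1566]
tcp_rot: [0.001, 0.996, 0.084, 0.001]
ft_force: [-1.5, -2.8, 15.1]
width: 0.002
finger_force: 7.7
```

```bash
python3 rod.py t10.png|tail -1; sed -i "s/'t9')/'t9','t10')/" cc.py; echo "best('t9','t10',12,85,'9-10');best('t7','t10',12,74,'7-10');best('t7','t10',87,96,'7-10 pad')" >>cc.py; python3 cc.py|tail -3
python3 - <<'E'
from h import *
b=load('t10.png');a=snap('scene','s10.png')
x=cv2.resize(a['pixels'][150:250,215:315],(396,396),interpolation=cv2.INTER_CUBIC)
y=cv2.resize(b['pixels'][180:260,235:315],(396,396),interpolation=cv2.INTER_CUBIC)
cv2.imwrite('pics/c10.png',np.hstack([x,y]))
E
```

```text
18.3 [ 0.54299687 -0.16047441  0.1565624 ] [-0.42542798 -3.30318598 15.63479497]
9-10 [(0.99, 0.0)]
7-10 [(0.93, 10.0), (0.61, -7.5)]
7-10 pad [(0.98, 5.0), (0.07, -9.5), (0.01, -27.75)]
```

View pics/c10.png

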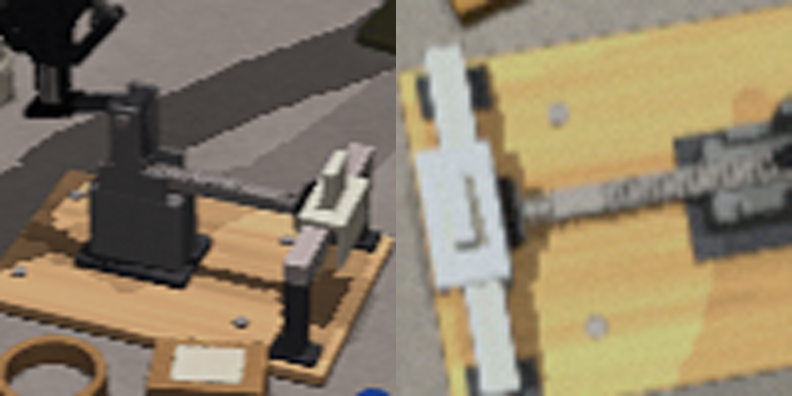

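The holder sits square on the bar, and the pad at right-panel (512,208) presses the plate. The spring is squeezed about 5.5 mm, which is roughly 6.5 N and within the 4 to 15 N limit. The trigger is held down at about 15 N, so I'm handing in.

```bash
python3 -c "
from plant import ctrl
print(ctrl.sign_off())"
```

```text
the job is handed in; nothing more can be done
None
```

I handed the job in with the larger holder hanging square on the middle of the jig bar, long plate towards the clamp. The pad presses it with an estimated 6.5 N, below the 10 N asked for but inside the 4–15 N limit. That figure comes from camera measurements, not a force reading. The trigger is still held down with about 15 N, and hand-in returned no verdict.

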